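Form into the split-door drying cupboard

ROBOT

A 6-joint arm with a two-finger parallel gripper is mounted at the origin on the work surface. World frame = base frame: x ahead of the robot, y to its left, z up, the work surface at z = 0. Lengths are in mm, angles in rad, forces in N, time in s.
With the tool pointing down it reaches from about 325 to 900 mm from the base axis. Payload 6.1 kg.
Tool frame: the origin (TCP) lies on the mounting face of the last link; the fingertips stand 182 mm ahead of it and the grasp point (between the pads) lies 164 mm ahead of it; z points along the fingers, y is the line along which they close (so a half turn about z gives the same grasp; the last joint's range is limited). The gripper opens to 87 mm and grips with 3 to 60 N. Pads are 19 mm wide; open, the fingers measure 117 mm over their backs; the gripper's body (75 mm by 190 mm) begins 51 mm behind the grasp point.
Start: joints at [1.081, 0.22, 1.526, -0, 1.395, -0.126], TCP at [222.391, 584.089, 404.738] pointing down, gripper open.
Joint ranges: [-2.98, 2.98], [-0.91, 2.08], [0.09, 2.57], [-1.24, 4.39], [0.2, 2.65], [-2.68, 2.68]. Speed limits (rad/s): [2.57, 2.57, 3.01, 3.14, 3.14, 3.14].

INTERFACE

Orientations are given as a unit quaternion [x, y, z, w].
In Python, from bench import ctrl, eoat, inverse_kinematics, cams, job gives the robot as it stands. Calls block until the motion is done:
- ctrl.move_pose(position, orientation): joint-space move of the TCP to a pose.
- ctrl.line_to(position, ori=None, rate=150): straight line of the TCP; ori=None keeps the orientation; rate is the mean speed in mm/s.
- ctrl.set_joints(angles): joint-space move.
- eoat.set_gripper(opening, grip_force=None): finger opening in mm; grip_force is the grip in N (None keeps the last); returns when the fingers have stopped.
- ctrl.hold(seconds).
- inverse_kinematics(position, orientation): joint angles nearest the present ones, or None.
- cams.camera(name): name is "scene" or "side" or "wrist"; returns (picture, depth): 384x512x3 uint8, red, green, blue; 384x512 float32, mm along the optical axis (not along the pixel's ray), 0 where there is no reading.
- cams.camera_params(name): a dict with "intrinsics" (3x3 intrinsics, pixels), "origin" and "attitude" of the camera in the world; the wrist camera has in their place "mount" (4x4, takes a point from camera to tool coordinates, whose origin is the TCP and whose axes are the flange's). Camera axes: x right, y up, looking along -z (the intrinsics and any distortion apply to the point x, -y, -z); pixel columns grow to the right and rows downward; lengths in mm; the calibration is good to about 2 mm. A picture is of the moment at which its call begins: read the wrist's pose just before it. camera_params takes no time and is no camera call.
A pose or a line that the arm cannot do raises ctrl.Unreachable and nothing moves.
- job.sign_off(): hands the job in; it is judged then, once.
Readings, each from a call of its own:
- ctrl.current_clock(): time.
- ctrl.current_qpos(): joint angles.
- ctrl.current_dq(): joint speeds.
- ctrl.current_effort(): joint torques, N m.
- ctrl.current_tool_pos(): TCP position.
- ctrl.current_orientation(): TCP orientation.
- ctrl.current_force(): force on the tool from outside, world axes, zero at the start.
- ctrl.current_moment(): the same for the moment, N m.
- ctrl.current_finger_gap(): finger opening in mm.
- ctrl.current_grasp_force(): force on a finger pad.
Only numpy, scipy, OpenCV 4.12 (cv2) and the standard library are available. Lean on these libraries where they do the work, as an engineer would, in place of code of your own. Each camera call takes 0.05 s, during which the arm holds its last target. There are 200 camera calls.

TASK

Swing the top half of the drying cupboard's split door wide open, square to its front or further, while the bottom half stays shut and its bolt is left alone. Then put the stoat form to dry: slide it through the open half onto the shelf, upright with its nose towards the back, until the whole bar is inside and its bare end no longer sticks out past the front edge. Leave the top half open, and do not shift the jar, bottle, bowl or mallet.

Things in the scene. Friction and masses are not known exactly. Their poses are not given: they have to be found in the camera images.
- cupboard: Fixed pine drying cupboard, 250 deep x 250 wide x 265 high, with a split door. Origin: centre of its underside; x axis to its back, z up; front plane at x = -125. Side walls 15 thick, back 12. Roof of slats, z 253 to 265, gaps 27. The door's two leaves, 18 thick, lie just outside the front plane, hinged at the -y side: top leaf z 122 to 262, bottom leaf z 4 to 118.
- shelf_front (a point): Middle of the shelf's front edge, on its top face: (-125, 0, 120) in the cupboard's frame. The shelf fills the cupboard; the upper compartment over it is 220 wide, 238 deep and 133 high.
- top_leaf (a joint): Angle of the top leaf, rad: 0 shut, grows as it swings out towards the front, 1.57 square to the front, stop at 1.9. It starts shut or slightly ajar, turns with light friction (about 0.12 N m) and stays where it is left.
- top_hinge (a point): On the vertical hinge axis of the top leaf, at the height of its lower edge: (-125, -125, 122) in the cupboard's frame. The leaf is 248 wide; seen from above it opens anticlockwise.
- top_handle (a point): Top end of the top leaf's pull, on its centre line: a vertical round dark steel bar, diameter 12, z 157 to 248 in the cupboard's frame, 40 off the leaf's outer face, with a stub back to the leaf at each end. 210 from the hinge along the leaf and moving with it; leaf shut, at x -184, y +85 of the cupboard. It can be pinched from above and turns in the fingers.
- bottom_leaf (a joint): Angle of the bottom leaf, rad: 0 shut; bolted, it only rattles up to 0.02. It has a similar but shorter pull that is not to be used.
- bolt (a joint): Travel of the bottom leaf's steel barrel bolt, m: 0 shot (as it starts and must stay), grows as it is drawn, up to 0.03; stiff, about 4 N.
- bolt_knob (a point): Tip of the bolt's small knob, on the bottom leaf's front at z = 75 in the cupboard's frame, near the edge away from the hinge.
- form: Cream rigid-foam stoat on a pine bar, about 160 g. Bar 200 x 36 wide x 24 high; origin: centre of its underside, x axis along it to the nose, z up. The stoat, at most 32 wide, sits on the nose half only (x 0 to +100), top 65 above the underside; the bar is bare from x -100 to 0. Centre of mass near x = +6. Starts flat on the bench, bare half under the riser.
- bar_end (a point): Centre of the bar's bare end face: (-100, 0, 12) in the form's frame.
- nose_end (a point): Centre of the bar's nose-side end face: (100, 0, 12) in the form's frame.
- riser: Low fixed pine riser on the bench: board 120 (x) x 240 (y), underside at z = 40, top at z = 55, thin plate on it up to z = 67; legs 12 thick along both y ends, open towards +x and -x. Origin at the centre of its footprint; the form sticks out on its +x side.
- jar: Bystander: squat glass jar with steel lid, 76 in diameter, 58 high, upright; origin at the centre of its underside.
- bottle: Bystander: white plastic bottle with black cap, 56 in diameter, 140 high, upright; origin at the centre of its underside.
- bowl: Bystander: steel bowl, 100 in diameter, 40 high; origin at the centre of its underside.
- mallet: Bystander: wooden mallet lying down, 180 long, 88 wide across the head, 26 high, handle along its x axis; origin under its middle.
There are look-alikes about, which are no part of the job. What is shaped like the form but pink or yellow is not meant.

How it is judged:
By the outcome, as a careful person would: the job done as asked, in the order asked, and still so for the second after the job is handed in, with the robot touching nothing.
It also fails if it takes over 72 s, if anything falls off the work surface, if the arm or the gripper's body presses on something with over 40 N, if the wrist force passes 120 N, or if a joint passes its speed limit or range.

## Working session

There is one attempt and no reset: what is moved stays moved. The work goes in short steps, each a Python script; the robot and the scene stay as the last script left them, time stands still between calls to the robot, and variables do not carry over. Pictures are saved under pics/ and viewed, at most 10 in all, crops included, and the job is handed in when it is done.

```bash
ls; mkdir -p pics; cat > h.py <<'E'
from bench import ctrl, eoat, inverse_kinematics, cams, job
import numpy as np, cv2
from scipy.spatial.transform import Rotation as R
def att(a):
    a=np.array(a,float)
    return a if a.shape==(3,3) else R.from_quat(a).as_matrix()
def cloud(name):
    """rgb, world points HxWx3 (nan if no depth)"""
    p=cams.camera_params(name)
    if name=="wrist":
        T=np.eye(4);T[:3,:3]=R.from_quat(ctrl.current_orientation()).as_matrix();T[:3,3]=ctrl.current_tool_pos()
        T=T@np.array(p["mount"])
    else:
        T=np.eye(4);T[:3,:3]=att(p["attitude"]);T[:3,3]=p["origin"]
    rgb,d=cams.camera(name)
    K=np.array(p["intrinsics"]);h,w=d.shape
    uv=np.stack(np.meshgrid(np.arange(w),np.arange(h)),-1).reshape(-1,1,2).astype(float)
    dist=p.get("distortion"); 
    n=cv2.undistortPoints(uv,K,None if dist is None else np.array(dist,float)).reshape(h,w,2)
    P=np.stack([n[...,0]*d,-n[...,1]*d,-d],-1)@T[:3,:3].T+T[:3,3]
    P[d==0]=np.nan
    return rgb,P
def save(n,rgb): cv2.imwrite(f"pics/{n}.png",cv2.cvtColor(rgb,cv2.COLOR_RGB2BGR))
E
python3 - <<'E'
from h import *
for n in("scene","side","wrist"):
    print(n,cams.camera_params(n))
a,P=cloud("scene");save("scene",a);np.save("scene.npy",P)
b,Q=cloud("side");save("side",b);np.save("side.npy",Q)
E
```

```text
pics
scene {'intrinsics': array([[454.97345472,   0.        , 249.98367865],
       [  0.        , 454.97345472, 183.50783359],
       [  0.        ,   0.        ,   1.        ]]), 'origin': array([ 905.8239223 , -790.21830672, 1346.67817002]), 'attitude': array([0.29033124, 0.06454215, 0.2199373 , 0.92906925])}
side {'intrinsics': array([[380.98925452,   0.        , 254.20801017],
       [  0.        , 380.98925452, 186.05770729],
       [  0.        ,   0.        ,   1.        ]]), 'origin': array([ 408.18565424, -903.76861255, 1190.07931081]), 'attitude': array([ 0.33450199, -0.0278848 , -0.07596792,  0.93891413])}
wrist {'intrinsics': array([[318.86875366,   0.        , 263.5701733 ],
       [  0.        , 318.86875366, 195.45074536],
       [  0.        ,   0.        ,   1.        ]]), 'mount': array([[ 5.64884381e-04,  9.52152344e-01,  3.05623288e-01,
         8.44642874e+01],
       [ 9.99999735e-01, -3.97641749e-04, -6.09471579e-04,
         4.82340691e-01],
       [-4.58781214e-04,  3.05623552e-01, -9.52152317e-01,
         2.07033246e+01],
       [ 0.00000000e+00,  0.00000000e+00,  0.00000000e+00,
         1.00000000e+00]])}
```

View pics/scene.png

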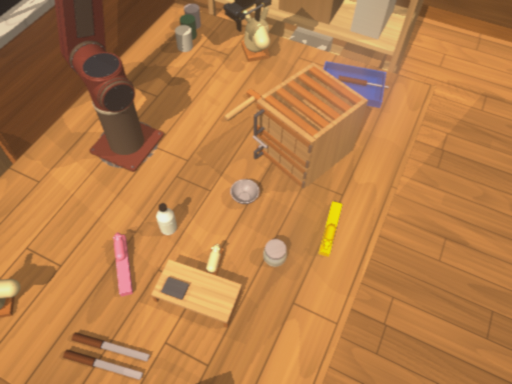

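View pics/side.png

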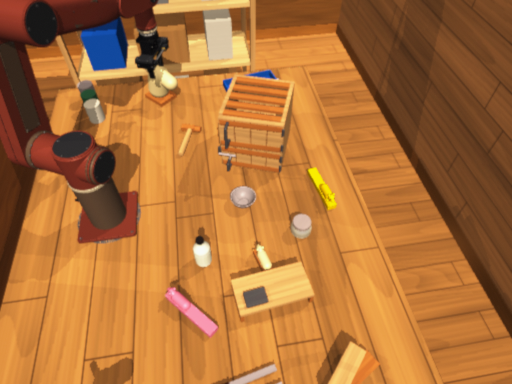

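The scene picture shows the cupboard around (310,120), with its pulls at about (258,125) and (258,153), and the riser at (197,290). Three things could be the form:
- Cream at (213,258): it sticks out from under the riser, so it fits the description.
- Pink at (122,262): wrong colour.
- Yellow at (330,228): wrong colour.

There is also a cream ornament at (258,40), but it stands on an orange base away from the riser. I'll confirm with one enlarged crop and measure at the same time.

```bash
python3 - <<'E'
from h import *
P=np.load("scene.npy");Q=np.load("side.npy")
a=cv2.imread("pics/scene.png");b=cv2.imread("pics/side.png")
c=np.hstack([cv2.resize(a[220:330,140:250],(400,400)),cv2.resize(a[60:190,225:375],(400,400))])
d=np.hstack([cv2.resize(b[230:320,220:320],(400,200*2)),cv2.resize(b[70:180,205:305],(400,400))])
cv2.imwrite("pics/crop.png",np.vstack([c[:300],d[:300]]) if 0 else cv2.resize(np.vstack([c,d]),(600,600)))
for (n,X,uvs) in(("scene",P,dict(table=(200,200),form=(213,258),riser=(200,285),bottle=(163,208),jar=(275,246),bowl=(245,190),mallet=(240,106),pull1=(257,125),pull2=(257,153),roof=(310,100))),("side",Q,dict(table=(150,250),form=(263,257),riser=(285,285),bottle=(199,242),jar=(301,220),bowl=(243,195),mallet=(190,128),roof=(258,95)))):
    for k,(u,v) in uvs.items(): print(n,k,X[v,u].round(0))
A=np.vstack([P.reshape(-1,3),Q.reshape(-1,3)])
def rect(m): 
    r=cv2.minAreaRect(A[m][:,:2].astype(np.float32));print(m.sum(),np.round(r[0]),np.round(r[1]),round(r[2],1),cv2.boxPoints(r).round(0).tolist())
reg=P[100,310][:2]
near=np.hypot(*(A[:,:2]-reg).T)<260
rect(near&(abs(A[:,2]-265)<6))
rg=P[285,200][:2];near=np.hypot(*(A[:,:2]-rg).T)<190
rect(near&(abs(A[:,2]-55)<5))
rect(near&(abs(A[:,2]-67)<4))
E
```

```text
scene table [376. -97.   2.]
scene form [ 539. -290.   53.]
scene riser [ 548. -384.   53.]
scene bottle [ 344. -246.  141.]
scene jar [ 696. -170.   62.]
scene bowl [500.   7.  10.]
scene mallet [306. 346.  29.]
scene pull1 [458. 185. 153.]
scene pull2 [462. 183.   0.]
scene roof [610. 265. 272.]
side table [ 154. -173.   -3.]
side form [ 540. -293.   50.]
side riser [ 591. -405.   53.]
side bottle [ 338. -254.  136.]
side jar [ 700. -171.   54.]
side bowl [515.   9.  10.]
side mallet [332. 416.  23.]
side roof [639. 396. 183.]
5360 [611. 274.] [283. 259.] 69.0 [[439.0, 189.0], [681.0, 96.0], [782.0, 360.0], [540.0, 453.0]]
5061 [ 539. -354.] [246. 226.] 7.0 [[404.0, -257.0], [431.0, -481.0], [675.0, -451.0], [647.0, -227.0]]
622 [ 523. -391.] [180. 219.] 34.1 [[387.0, -351.0], [510.0, -532.0], [658.0, -432.0], [535.0, -250.0]]
```

View pics/crop.png

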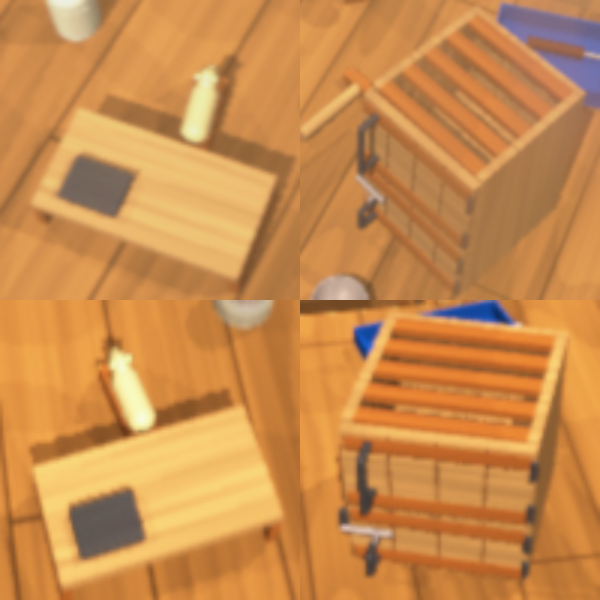

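The enlarged crop confirms it: the cream stoat is under the riser, with its nose out towards the cupboard. The cupboard front faces the riser, with hinges on the right and pulls on the left. Next I'll check reach for the door arc and take close looks with the wrist camera.

```bash
cat >> h.py <<'E'
def ori(phi,tilt=0,flip=0):
    """phi: heading of tool x (flip=0) / -x (flip=1) at tilt 0; fingers lean toward heading phi by tilt"""
    h=np.array([np.cos(phi),np.sin(phi),0]);k=np.array([0,0,1.])
    z=h*np.sin(tilt)-k*np.cos(tilt); y=np.cross(z,h); y/=np.linalg.norm(y)
    if flip: y=-y
    return R.from_matrix(np.column_stack([np.cross(y,z),y,z])).as_quat()
def tcp(g,q): return np.array(g,float)-164*R.from_quat(q).as_matrix()[:,2]
E
python3 - <<'E'
from h import *
q=R.from_quat(ctrl.current_orientation()).as_matrix();print(q.round(2).tolist())
f=np.radians(69);ex=np.array([np.cos(f),np.sin(f),0]);ey=np.array([-ex[1],ex[0],0])
H=np.array([671,87,0])
for fl in(0,1):
  for a in(0,.6,1.2,1.8):
    Rz=R.from_euler('z',a).as_matrix()
    o=ori(f+a,0,fl); g=H+Rz@(210*ey-59*ex)+[0,0,232]
    j=inverse_kinematics(tcp(g,o),o);print(fl,a,g.round(),None if j is None else np.round(j,2))
for p in((480,80,560),(540,-330,500)):
  for fl in (0,1):
    o=ori(f,0,fl);j=inverse_kinematics(p,o);print(p,fl,None if j is None else np.round(j,2))
F=np.array([560,142,0])
for fl in(0,1):
  for t in(.5,.8,1.0):
    for s in(-200,40):
      o=ori(f,t,fl);j=inverse_kinematics(tcp(F+s*ex+[0,0,144],o),o);print('ins',fl,t,s,None if j is None else np.round(j,2))
E
```

```text
[[-0.93, 0.36, -0.0], [0.36, 0.93, -0.0], [0.0, -0.0, -1.0]]
0 0 [454. 107. 232.] [ 0.06 -0.16  1.93 -0.    1.37  0.43]
0 0.6 [480. -19. 232.] [-0.2  -0.12  1.9  -0.    1.37 -0.44]
0 1.2 [ 573. -108.  232.] [-0.32  0.13  1.65 -0.    1.37 -1.15]
0 1.8 [ 701. -129.  232.] [-0.29  0.43  1.28 -0.    1.43 -1.73]
1 0 [454. 107. 232.] None
1 0.6 [480. -19. 232.] None
1 1.2 [ 573. -108.  232.] [-0.32  0.13  1.65 -0.    1.37  1.99]
1 1.8 [ 701. -129.  232.] [-0.29  0.43  1.28 -0.    1.43  1.42]
(480, 80, 560) 0 [ 0.   -0.17  1.64 -0.    1.67  0.37]
(480, 80, 560) 1 None
(540, -330, 500) 0 [-0.67  0.2   1.38 -0.    1.57 -0.31]
(540, -330, 500) 1 None
ins 0 0.5 -200 [-0.58  0.    2.04  0.51  1.26 -0.41]
ins 0 0.5 40 [-0.09  0.11  1.92  0.57  1.04  0.  ]
ins 0 0.8 -200 [-0.74  0.12  2.04  0.75  1.4  -0.67]
ins 0 0.8 40 [-0.24  0.15  2.01  0.93  1.09 -0.38]
ins 0 1.0 -200 [-0.81  0.24  2.02  0.86  1.5  -0.8 ]
ins 0 1.0 40 [-0.32  0.22  2.05  1.14  1.18 -0.6 ]
ins 1 0.5 -200 None
ins 1 0.5 40 None
ins 1 0.8 -200 [-0.74  0.12  2.04  0.75  1.4   2.47]
ins 1 0.8 40 None
ins 1 1.0 -200 [-0.81  0.24  2.02  0.86  1.5   2.34]
ins 1 1.0 40 [-0.32  0.22  2.05  1.14  1.18  2.54]
```

```bash
python3 - <<'E'
from h import *
f=np.radians(69);o=ori(f)
t0=ctrl.current_clock()
ctrl.move_pose([520,90,620],o)
a,P=cloud("wrist");save("w1",a);np.save("w1.npy",P)
ctrl.move_pose([500,-300,480],o)
b,Q=cloud("wrist");save("w2",b);np.save("w2.npy",Q)
print(t0,ctrl.current_clock())
cv2.imwrite("pics/w12.png",cv2.cvtColor(cv2.resize(np.hstack([a,b]),(800,300)),cv2.COLOR_RGB2BGR))
for n,P in(("w1",P),("w2",Q)):
    z=P[...,2];print(n,np.isnan(z).mean())
    # height histogram
    print(np.histogram(z[~np.isnan(z)],bins=[-20,-5,5,20,30,50,60,72,100,200,240,255,260,264,268,275]))
E
```

```text
0.1 3.9333
w1 0.003941853841145833
(array([     1, 100684,   4222,   3539,   1798,   2314,    212,    459,
         6597,    707,   1564,    684,   9426,  10354,      0]), array([-20,  -5,   5,  20,  30,  50,  60,  72, 100, 200, 240, 255, 260,
       264, 268, 275]))
w2 0.0039215087890625
(array([     0, 118962,   1070,   1525,   1745,  15161,   2026,   1008,
         1143,      0,      0,      0,      0,      0,      0]), array([-20,  -5,   5,  20,  30,  50,  60,  72, 100, 200, 240, 255, 260,
       264, 268, 275]))
```

View pics/w12.png

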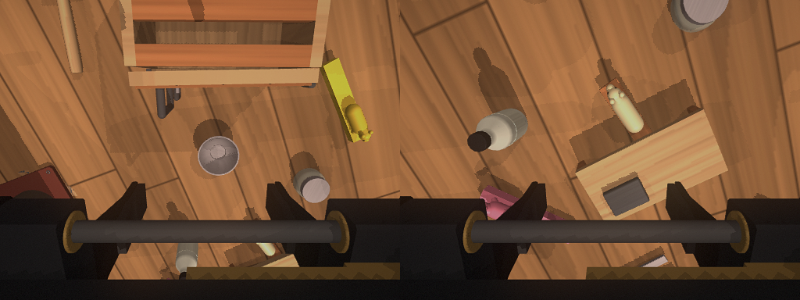

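The left view shows the leaf slightly ajar, with the pull at about (163,100) and the bowl in front of the door. The right view shows the form at (625,108), sticking out from under the riser at (650,165). I'll fit the poses from these two clouds.

```bash
python3 - <<'E'
from h import *
P=np.load("w1.npy");S=np.load("scene.npy");Q=np.load("w2.npy")
# roof: sides line directions from roof-level points
def line(p): 
    vx,vy,x,y=cv2.fitLine(p.astype(np.float32),cv2.DIST_HUBER,0,.01,.01).ravel();return np.array([vx,vy]),np.array([x,y])
A=P.reshape(-1,3);near=np.hypot(A[:,0]-600,A[:,1]-250)<260
f=np.radians(69)
for it in range(4):
    ex=np.array([np.cos(f),np.sin(f)]);ey=np.array([-ex[1],ex[0]])
    m=near&(A[:,2]>259)&(A[:,2]<269);u=A[m][:,:2]@ex;v=A[m][:,:2]@ey
    # left & right edges: extreme v per u bin
    bins=np.arange(np.percentile(u,1)+25,u.max()-8,8)
    L=[];Rr=[]
    for b in bins:
        k=(u>=b)&(u<b+8)
        if k.sum()>20: L.append((b+4,np.percentile(v[k],99)));Rr.append((b+4,np.percentile(v[k],1)))
    L,Rr=np.array(L),np.array(Rr)
    sl=[np.polyfit(X[:,0],X[:,1],1) for X in(L,Rr)]
    f+=np.arctan((sl[0][0]+sl[1][0])/2)
    print(np.degrees(f).round(2),sl[0].round(3),sl[1].round(3),np.median(L[:,1]),np.median(Rr[:,1]))
print('u pct z>263.5',np.percentile(A[near&(A[:,2]>263.5)&(A[:,2]<269)][:,:2]@ex,[0.1,.5,1,2]))
# top faces of leaf/rails histogram along u by z
B=A[near];ub=B[:,:2]@ex
for lo in np.arange(np.floor(u.min())-12,u.min()+60,4):
    k=(ub>=lo)&(ub<lo+4)&(B[:,2]>240);  print(lo,k.sum(),np.percentile(B[k,2],[10,50,90]).round(1) if k.sum()>5 else '',np.percentile(B[k][:,:2]@ey,[2,98]).round(0) if k.sum()>5 else '')
# pull
k=near&(A[:,2]>150)&(A[:,2]<252);C=A[k];uc=C[:,:2]@ex;vc=C[:,:2]@ey
k=(uc<u.min()-12);print('pull pts',k.sum())
C=C[k];T=C[C[:,2]>238];print(len(T),T.mean(0).round(1),T.min(0).round(1),T.max(0).round(1))
print('med by z',[ (z,C[(abs(C[:,2]-z)<8)][:,:2].mean(0).round(1).tolist(),(abs(C[:,2]-z)<8).sum()) for z in(160,180,200,220,245)])
# riser top, plate, form
D=Q.reshape(-1,3);nr=np.hypot(D[:,0]-550,D[:,1]+380)<190
col=cv2.cvtColor(cv2.imread("pics/w2.png"),cv2.COLOR_BGR2HSV).reshape(-1,3)
k=nr&(abs(D[:,2]-55)<4)
r=cv2.minAreaRect(D[k&(D[:,1]<-325)][:,:2].astype(np.float32));print(np.round(r[0],1),np.round(r[1],1),round(r[2],2),cv2.boxPoints(r).round().tolist())
I=cv2.imread("pics/w2.png");print('form px',Q[138,288].round(1),I[138,288])
ys,xs=np.mgrid[0:384,0:512]
w=(xs>255)&(xs<320)&(ys>95)&(ys<175)
for lo,hi in((10,20),(20,27),(27,45),(45,70)):
    k=w&(Q[...,2]>lo)&(Q[...,2]<hi);X=Q[k];print(lo,len(X),X.mean(0).round(1),X.min(0).round(1),X.max(0).round(1), line(X[:,:2]))
E
```

```text
68.84 [ 5.00000e-03 -3.52697e+02] [-1.10000e-02 -5.92864e+02] -351.0350402721125 -596.8071142469337
68.69 [ 8.00000e-03 -3.52688e+02] [-1.30000e-02 -5.90747e+02] -349.89537780326566 -595.5356793150195
68.75 [ 9.00000e-03 -3.52124e+02] [-7.00000e-03 -5.92142e+02] -348.94716047147233 -594.3688562850965
68.73 [ 7.00000e-03 -3.51802e+02] [-8.00000e-03 -5.92148e+02] -349.3904537423705 -594.8810808627154
u pct z>263.5 [360.60950674 366.37049078 366.62354802 367.23788783]
330.0 46 [249.4 252.3 254.1] [-394. -382.]
334.0 64 [249.5 253.1 254.3] [-394. -358.]
338.0 396 [253.1 254.3 255.3] [-595. -358.]
342.0 860 [253.8 259.7 262. ] [-591. -355.]
346.0 977 [260.2 261.3 262.3] [-592. -354.]
350.0 1003 [260.3 261.4 262.3] [-591. -356.]
354.0 1017 [260.3 261.3 262.3] [-591. -355.]
358.0 870 [260.3 261.3 262.4] [-592. -367.]
362.0 230 [260.4 261.5 262.5] [-595. -478.]
366.0 1090 [263.1 264.3 265.4] [-593. -352.]
370.0 1111 [263.4 264.4 265.3] [-592. -353.]
374.0 1101 [263.4 264.4 265.3] [-593. -352.]
378.0 1106 [263.3 264.3 265.4] [-592. -351.]
382.0 1143 [263.4 264.4 265.3] [-591. -353.]
386.0 112
[... 627 characters left out ...]
99 199]
10 7 [ 529.2 -236.2   15.7] [ 516.1 -239.5   10.2] [ 544.5 -232.5   18.4] (array([0.96975577, 0.24407737], dtype=float32), array([ 529.2426 , -236.15169], dtype=float32))
20 627 [ 542.4 -287.    23.3] [ 511.5 -344.7   20.7] [ 570.3 -233.    26.9] (array([ 0.23917474, -0.97097653], dtype=float32), array([ 547.77814, -291.25076], dtype=float32))
27 119 [ 546.5 -300.6   42.5] [ 521.3 -340.2   28.4] [ 565.7 -238.1   44.9] (array([ 0.14207591, -0.98985577], dtype=float32), array([ 553.3578, -296.28  ], dtype=float32))
45 1385 [ 539.5 -283.1   53.3] [ 520.8 -340.2   45. ] [ 564.8 -237.8   64.8] (array([ 0.25630096, -0.966597  ], dtype=float32), array([ 539.1117, -281.2441], dtype=float32))
```

Cupboard fit: heading 68.7°, front plane at u≈366, mid-line at v≈-472, leaf ajar by about 0.025 rad. The pull measures where that model predicts. Opening the door now.

```bash
cat >> h.py <<'E'
F0=np.radians(68.73);EX=np.array([np.cos(F0),np.sin(F0),0]);EY=np.array([-EX[1],EX[0],0])
def cup(x,y,z): return EX*(490.7+x)+EY*(-472.3+y)+np.array([0,0,z])  # cupboard->world
def handle(a,z): return cup(-125,-125,z)+R.from_euler('z',a).as_matrix()@(210*EY-59*EX)
def gl(g,o,rate=150): ctrl.line_to(tcp(g,o),o,rate)
E
python3 - <<'E'
from h import *
a0=.025;o=ori(F0+a0)
ctrl.move_pose(tcp(handle(a0,320),o),o)
b,Q=cloud("wrist");save("w3",b)
gl(handle(a0,231),o,120)
print('f',np.round(ctrl.current_force(),1))
eoat.set_gripper(0,30);print('gap',ctrl.current_finger_gap(),np.round(ctrl.current_force(),1))
if 9<ctrl.current_finger_gap()<16:
  for a in np.arange(.2,1.81,.2):
    a=min(a,1.78);o=ori(F0+a);gl(handle(a,231),o,180)
    print(round(a,2),np.round(ctrl.current_force(),1),round(ctrl.current_finger_gap(),1))
    if np.linalg.norm(ctrl.current_force())>60: break
print(ctrl.current_clock())
E
```

```text
f [ 0.4 -0.9  0.2]
gap 10.976751241162635 [-1.7  0.9  0.5]
0.2 [-3.7 -1.   0.1] 11.2
0.4 [-3.7 -0.9  3.3] 10.9
0.6 [-4.2 -2.5  2.2] 11.3
0.8 [-4.3 -4.4  2.7] 11.7
1.0 [-3.4 -4.3  1. ] 11.1
1.2 [-2.1 -5.5  1.2] 11.1
1.4 [-1.5 -4.7  0.8] 11.1
1.6 [ 0.3 -6.   0.5] 11.1
1.78 [ 2.  -5.3  0.6] 11.0
11.1667
```

```bash
python3 - <<'E'
from h import *
a=1.78;o=ori(F0+a)
eoat.set_gripper(87);gl(handle(a,330),o,200)
h=np.radians(104);o=ori(h)
ctrl.move_pose([575,-330,400],o)
b,Q=cloud("wrist");save("w4",b);np.save("w4.npy",Q)
c=cams.camera("scene")[0]
cv2.imwrite("pics/v4.png",cv2.cvtColor(cv2.resize(np.hstack([b,c]),(800,300)),cv2.COLOR_RGB2BGR))
print(ctrl.current_clock())
D=Q.reshape(-1,3);n=np.hypot(D[:,0]-540,D[:,1]+285)<75
hsv=cv2.cvtColor(b,cv2.COLOR_RGB2HSV).reshape(-1,3)
for lo,hi in((12,20),(20,28),(28,50),(50,70)):
    k=n&(D[:,2]>lo)&(D[:,2]<hi)&(D[:,1]>-335)
    X=D[k][:,:2].astype(np.float32)
    if len(X)>5:
        r=cv2.minAreaRect(X);print(lo,len(X),np.round(r[0],1),np.round(r[1],1),round(r[2],1),cv2.boxPoints(r).round().tolist(), cv2.fitLine(X,cv2.DIST_HUBER,0,.01,.01).ravel().round(3))
E
```

```text
14.4083
12 17 [ 561.  -295.4] [ 0.  20.5] 14.2 [[558.0, -286.0], [564.0, -305.0], [564.0, -305.0], [559.0, -286.0]] [ 2.45000e-01 -9.70000e-01  5.61378e+02 -2.96849e+02]
20 705 [ 540.5 -288. ] [ 36.  105.6] 14.4 [[510.0, -241.0], [536.0, -344.0], [571.0, -335.0], [545.0, -232.0]] [ 2.97000e-01 -9.55000e-01  5.50839e+02 -2.78020e+02]
28 642 [ 539.2 -283. ] [31.2 93. ] 13.7 [[513.0, -242.0], [535.0, -332.0], [565.0, -324.0], [543.0, -234.0]] [ 1.62000e-01 -9.87000e-01  5.50266e+02 -2.92456e+02]
50 1748 [ 538.2 -281.2] [26.  86.8] 11.8 [[517.0, -241.0], [534.0, -326.0], [560.0, -321.0], [542.0, -236.0]] [ 2.39000e-01 -9.71000e-01  5.38714e+02 -2.79397e+02]
```

View pics/v4.png

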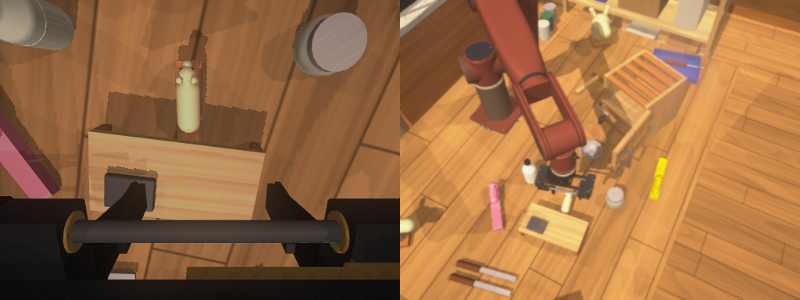

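The door is wide open, at (625,130) in the right half. The form is square in view at (187,98) in the left half: heading 104.4°, nose end at (527,-236). I'll drag it out, then regrasp it on the bare half with the tool tilted.

```bash
python3 - <<'E'
from h import *
h=np.radians(104.4);d=np.array([np.cos(h),np.sin(h),0]);C=np.array([552.4,-333.3,0]);o=ori(h)
g=C+55*d
ctrl.move_pose(tcp(g+[0,0,110],o),o)
gl(g+[0,0,25],o,150)
eoat.set_gripper(0,45);print('gap',ctrl.current_finger_gap(),np.round(ctrl.current_force(),1))
gl(g+165*d+[0,0,25],o,120);print('drag',ctrl.current_finger_gap(),np.round(ctrl.current_force(),1))
eoat.set_gripper(87)
gl(g+165*d+[0,0,110],o,200)
# look from behind
ctrl.move_pose(tcp(C+90*d+[0,0,230],o),o)
b,Q=cloud("wrist");save("w5",b)
print(ctrl.current_clock())
D=Q.reshape(-1,3);X0=C+165*d
L=(D-X0);u=L@d;v=L@np.array([-d[1],d[0],0])
k=(abs(u)<125)&(abs(v)<40)&(D[:,2]>19)&(D[:,2]<28)
r=cv2.minAreaRect(D[k][:,:2].astype(np.float32));print(k.sum(),X0.round(1),np.round(r[0],1),np.round(r[1],1),round(r[2],2),'u',np.percentile(u[k],[1,99]),'bare v',np.percentile(v[k&(u<-20)],[2,50,98]))
o2=ori(h,np.pi/4);
for x,z in((-68,23),(-68,160)): j=inverse_kinematics(tcp(X0+x*d+[0,0,z],o2),o2);print(None if j is None else np.round(j,2))
E
```

```text
gap 35.852045838153046 [ 0.1  0.9 -0.3]
drag 35.95833869603889 [-0.2  0.3 -1.8]
20.6167
3720 [ 511.4 -173.5    0. ] [ 511.8 -174.8] [ 36.1 198.1] 14.09 u [-98.80191474  96.07738206] bare v [-16.97557367   0.32391736  17.41201774]
[-0.77  0.83  1.3   0.38  1.71 -1.11]
[-0.77  0.65  1.29  0.4   1.88 -1.04]
```

View pics/w5.png

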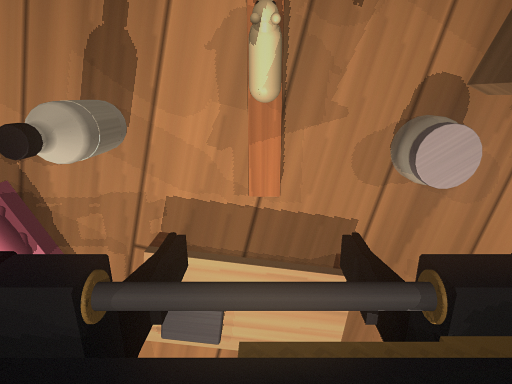

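The form is clear of the riser. Its bar is visible from (265,195) up past the top edge of the picture, centre (511.8,-174.8). Next is the tilted regrasp, then the carry to the open half.

```bash
python3 - <<'E'
from h import *
h=np.radians(104.2);d=np.array([np.cos(h),np.sin(h),0]);C=np.array([511.6,-174.5,0]);o=ori(h,np.pi/4)
g=C-64*d
ctrl.move_pose(tcp(g+[0,0,110],o),o)
gl(g+[0,0,23],o,120);print(np.round(ctrl.current_force(),1))
eoat.set_gripper(0,60);print('gap',ctrl.current_finger_gap(),np.round(ctrl.current_force(),1))
gl(g+[0,0,110],o,120)
print('lift',ctrl.current_finger_gap(),np.round(ctrl.current_force(),1))
gl(g+[0,0,200],o,200)
b,Q=cloud("wrist");save("w6",b);print(ctrl.current_clock())
D=Q.reshape(-1,3);L=D-C;u=L@d;v=L@np.array([-d[1],d[0],0])
for a in range(-90,120,15):
    k=(abs(u-a)<7)&(abs(v)<30)&(D[:,2]>150)
    if k.sum()>10:print(a,k.sum(),'z',np.percentile(D[k,2],[5,50,95]).round(1),'v',np.percentile(v[k],[2,98]).round(1))
E
```

```text
[0.5 0.  0.1]
gap 35.88545104715504 [-0.4  0.3  0.7]
lift 35.80089758030117 [ 0.1 -0.6 -2.1]
24.625
-90 12332 z [198.9 268.4 276.9] v [-28.9  28.8]
-75 2233 z [198.8 223.6 269.4] v [-29.4  29.3]
-60 2825 z [198.3 199.7 214.7] v [-26.3  26.2]
-45 1975 z [195.4 199.1 200.3] v [-24.6  24.6]
-30 1462 z [198.1 199.1 200. ] v [-17.2  17.3]
-15 1299 z [198.2 199.1 200. ] v [-17.1  17.3]
0 1592 z [198.2 199.3 218.6] v [-16.8  17. ]
15 2118 z [198.4 221.7 228.4] v [-16.3  16.5]
30 1043 z [216.6 227.3 229.7] v [-16.1  16.8]
45 903 z [220.  228.2 230.3] v [-14.9  15. ]
60 748 z [221.1 229.  231. ] v [-14.7  14.8]
75 965 z [226.8 234.6 238.8] v [-11.7  12.3]
90 56 z [197.9 199.5 236. ] v [-17.7  18.1]
```

View pics/w6.png

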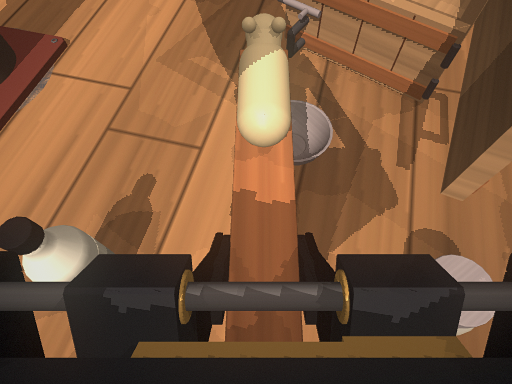

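The form is held level with the bar top at 199 all along, so there is no sag. I'll insert it in force-checked stages.

```bash
python3 - <<'E'
from h import *
o=ori(F0,np.pi/4)
ctrl.move_pose(tcp(cup(-395,0,200),o),o)
gl(cup(-340,0,148),o,150)
ok=True
for x in(-290,-230,-180,-140,-110,-90,-78):
    gl(cup(x,0,148),o,120);f=np.array(ctrl.current_force());print(x,f.round(1),round(ctrl.current_finger_gap(),1))
    if np.linalg.norm(f-[0,0,-2])>12: ok=False;break
b,Q=cloud("wrist");save("w7",b);c,S=cloud("side");c2,_=cloud("scene")
cv2.imwrite("pics/v7.png",cv2.cvtColor(np.hstack([cv2.resize(b,(400,300)),cv2.resize(c[60:200,190:330],(400,300))]),cv2.COLOR_RGB2BGR))
print(ok,ctrl.current_clock())
E
```

```text
-290 [ 0.6 -0.4 -1.2] 35.6
-230 [-0.4 -0.6 -1.6] 35.7
-180 [ 0.1  0.5 -1.9] 35.3
-140 [ 0.7 -0.3 -1.2] 35.4
-110 [-0.2 -0.2 -2.2] 35.3
-90 [-0.  0. -2.] 35.8
-78 [-0.4  0.2 -1.7] 35.8
True 29.4083
```

View pics/v7.png

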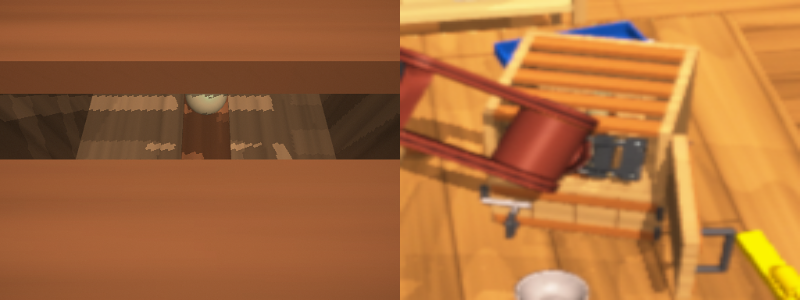

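It went in with no contact; through the slats the bar is visible at (205,130). Lowering it onto the shelf, releasing and backing out.

```bash
python3 - <<'E'
from h import *
o=ori(F0,np.pi/4)
f0=np.array(ctrl.current_force())
for z in np.arange(147,142.4,-1):
    gl(cup(-78,0,z),o,30);f=np.array(ctrl.current_force());print(z,f.round(1))
    if f[2]-f0[2]>4: break
eoat.set_gripper(60);print(ctrl.current_finger_gap(),np.round(ctrl.current_force(),1))
gl(cup(-140,0,z+6),o,100)
gl(cup(-330,0,z+40),o,200)
o1=ori(F0,.35)
ctrl.move_pose(tcp(cup(-330,0,230),o1),o1)
b,Q=cloud("wrist");save("w8",b);np.save("w8.npy",Q)
c,S=cloud("side");np.save("s8.npy",S)
cv2.imwrite("pics/v8.png",cv2.cvtColor(np.hstack([cv2.resize(b,(400,300)),cv2.resize(c[60:320,170:340],(400,300))]),cv2.COLOR_RGB2BGR))
print(ctrl.current_clock())
D=Q.reshape(-1,3);L=D-cup(0,0,0);u=L@EX;v=L@EY
for a in range(-135,60,6):
    k=(abs(u-a)<3)&(abs(v)<14)&(D[:,2]>100)&(D[:,2]<200)
    if k.sum()>5:print(a,k.sum(),np.percentile(D[k,2],[10,50,90]).round(1))
k=(abs(v)<40)&(D[:,2]>138)&(D[:,2]<150)&(u>-145)&(u<0);print('bar top u,v',np.percentile(u[k],[0.5,2,5]),np.percentile(v[k],[2,98]))
E
```

```text
147.0 [ 0.1  0.1 -1.8]
146.0 [-0.6  0.9 -1.7]
145.0 [-0.1 -0.6 -1.5]
144.0 [ 0.   0.3 -1.6]
143.0 [ 0.3  0.5 -0.5]
59.744103830546194 [ 0.1  0.5 -0.6]
33.875
-135 211 [116.6 117.4 118.3]
-129 208 [116.6 117.5 118.4]
-123 266 [116.3 118.9 120.1]
-117 213 [118.5 119.4 120.3]
-111 47 [118.8 119.7 120.7]Traceback (most recent call last):
  File "<stdin>", line 20, in <module>
    return _quantile_unchecked(
        a, q, axis, out, overwrite_input, method, keepdims, weights)
    return _ureduce(a,
                    func=_quantile_ureduce_func,
    ...<5 lines>...
                    overwrite_input=overwrite_input,
                    method=method)
    r = func(a, **kwargs)
    result = _quantile(arr,
                       quantiles=q,
    ...<2 lines>...
                       out=out,
                       weights=wgt)
    slices_having_nans = np.isnan(arr[-1, ...])
                                  ~~~^^^^^^^^^
IndexError: index -1 is out of bounds for axis 0 with size 0
```

View pics/v8.png

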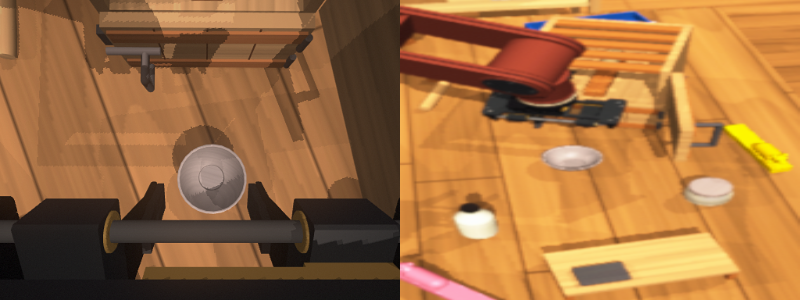

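The shelf's front strip is bare from the edge back to x≈-111, so nothing sticks out. One more look into the compartment with the tool tilted, to check that the form is upright and straight.

```bash
python3 - <<'E'
from h import *
o=ori(F0,.95)
ctrl.move_pose(tcp(cup(-350,0,190),o),o)
b,Q=cloud("wrist");save("w9",b)
print(ctrl.current_clock(),np.round(ctrl.current_force(),1))
D=Q.reshape(-1,3);L=D-cup(0,0,0);u=L@EX;v=L@EY
k=(abs(v)<40)&(D[:,2]>139)&(D[:,2]<148)&(u>-145)&(u<-20);print(k.sum())
if k.sum(): print('bar top u,v,z',np.percentile(u[k],[0.5,2,5]),np.percentile(v[k],[2,98]),np.median(D[k,2]))
A=cup(-125,-125,0);k=(D[:,2]>125)&(D[:,2]<255)&(u<-150)&(v<-100)&(u>-360);X=D[k][:,:2].astype(np.float32)
print('leaf',k.sum(), cv2.fitLine(X,cv2.DIST_HUBER,0,.01,.01).ravel().round(3) if k.sum() else '')
E
```

```text
34.5083 [0.1 0.2 1.5]
1488
bar top u,v,z [-114.54121075 -114.11870788 -113.45882025] [-16.98131311  17.39713549] 143.41745256439563
leaf 21545 [1.57000e-01 9.88000e-01 6.73373e+02 2.05180e+01]
```

View pics/w9.png

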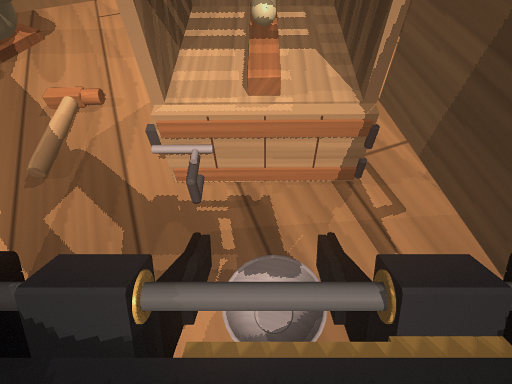

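The form sits flat and straight on the shelf. Its bare end, at (264,90), is about 10 mm behind the front edge. The bottom leaf and its bolt are as they were, and the leaf fits to about 1.78 rad. Handing in.

```bash
python3 -c "
from h import *
print(job.sign_off(),ctrl.current_clock())"
```

```text
the job is handed in; nothing more can be done
the job is handed in; nothing more can be done
```

The job is handed in at about 35 s: the top half stands open at about 1.78 rad, the stoat form is upright on the shelf nose-in with its bare end about 10 mm inside the front edge, and the bolt, bottom half and bystanders were left alone.

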